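# Open the dust box and hold its flap on the balance

### The job

The plywood dust box is to be opened up so that a lid stay can be fitted to its top flap. First raise the clear sash at the front by its bow handle, all the way up to its stop, where it stays by itself; then lift the top flap by its steel loop handle and swing it up to its balance point, standing straight up over its hinge, without letting it tip over backwards or drop shut. Finish while still holding the flap steady there by its handle, and leave the wooden blocks lying around and on the box where they are.

Things in the scene. Friction and masses are not known exactly. Their poses are not given: they have to be found in the camera images.
- sash (a joint): height of the front sash above its lowest position, m: 0 shut, 0.075 at the upper stop. The sash is a clear panel 166 mm wide with an aluminium frame that slides straight up in two channels on the box's front. It is 0.25 kg; raising takes about 9 N; friction holds it wherever it is left.
- sash_grip (a point): centre of the bar of the sash's bow handle: a level steel bar 10 mm thick, 100 mm long between its two posts, its centre 53 mm above the top edge of the sash frame and, with the sash shut, 39 mm above the top of the closed flap. Rises with the sash (162 mm above the table when shut). Axes: x level, through the sash into the box (at right angles to the bar); y level, along the bar; z up.
- flap (a joint): angle of the top flap, rad: 0 shut and level, 1.571 standing straight up over its hinge (the balance point: the flap and its handle are symmetrical about the plane of the hinge line), 2.4 fallen over backwards against its stop. The hinge is free, without friction: below 1.571 the flap falls shut, beyond it falls open. The flap weighs about 0.45 kg (varies).
- flap_grip (a point): centre of the bar of the flap's loop handle: round steel bar 12 mm thick, 110 mm long between its two arms, parallel to the hinge, 187 mm from the hinge line, in the plane of the flap, 48 mm gap to the flap's free edge. Juts out beyond the box's right side, 118 mm above the table when shut. Axes turn with the flap: x along the bar, away from the sash; y towards the hinge; z square to the flap's upper face.
- flap_hinge (a point): middle of the flap's hinge line, 118 mm above the table; the same axes as flap_grip: x along the hinge line, level.
- dust_box: the plywood box, fixed to the table: 200 mm deep (x), 200 mm wide (y), 124 mm high to the top of its fixed left top board; origin at the centre of its underside, x to the back, y to the left (as seen facing the sash), z up. The sash is on the -x face, its plane at x = -110 mm; the flap's hinge line runs along x at y = +33 mm and the flap covers the top to the right of it.
- offcut_mid (a point): centre of a loose wooden offcut 30x70x12 mm that lies on the fixed left top board of the box; leave it alone
- mallet_mid (a point): centre of a loose wooden block 54x170x46 mm lying on the table behind the box; leave it alone
- small_mid (a point): centre of a loose wooden block 42x70x34 mm lying on the table near the box's right rear corner; leave it alone

How it is judged:
On the way, in this order (a step that is already met when the one before it is completed fails the run):
1. the sash has been raised to its upper stop, with the flap still shut (value of joint sash above 0.069 m and value of joint flap below 0.3 rad), for 0.2 s.
2. the flap has been swung up by its handle to its balance point (value of joint flap between 1.48 and 1.66 rad and contact force between flap and the fingers above 0.5 N), for 0.2 s.
At the end, for the whole second after the job is handed in: Sash up at least 67 of 75 mm; flap at rest within 5 degrees of straight up over its hinge (1.48 to 1.66 rad), held by the fingers at its loop handle (over 0.5 N, grasp point within 70 mm of the bar centre); the three wooden blocks within 30 mm of where they lay (all of step 2 and value of joint sash above 0.067 m and velocity of joint flap between -0.05 and 0.05 rad/s and distance between the grasp point and flap_grip below 0.07 m and not (distance of offcut_mid from where it was at the start of the episode above 0.03 m) and not (distance of mallet_mid from where it was at the start of the episode above 0.03 m) and not (distance of small_mid from where it was at the start of the episode above 0.03 m)); the arm keeps its last pose, push and grip.
It fails at once if the flap tips over backwards (more than 17 degrees past straight up) (value of joint flap above 1.87 rad).
It fails at once if the flap is dropped (falls back faster than 2.5 rad/s) (velocity of joint flap below -2.5 rad/s).
It fails at once if one of the wooden blocks is shoved by more than 30 mm (distance of any of offcut_mid, mallet_mid, small_mid from where it was at the start of the episode above 0.03 m).
It also fails if it takes over 56 s, if anything falls off the work surface, if the arm or the gripper's body presses on something with over 40 N, if the wrist force passes 120 N, or if a joint passes its speed limit or range.

### The arm

A 7-joint arm with a two-finger parallel gripper is mounted at the origin on the work surface; the furniture and walls round the work are solid. World frame = base frame: x ahead of the robot, y to its left, z up, the work surface at z = 0. Lengths are in m, angles in rad, forces in N, time in s.
With the tool pointing down it reaches from about 0.4 to 0.875 m from the base axis. Payload 19.3 kg.
Tool frame: the origin (TCP) lies at the very end of the fingers, on their centre line; the grasp point (between the pads) lies 19 mm behind it; z points along the fingers, y is the line along which they close (so a half turn about z gives the same grasp; the last joint's range is limited). The gripper opens to 85 mm and grips with 20 to 120 N. Pads are 22 mm wide; open, the fingers measure 114 mm over their backs; the gripper's body (76 mm by 85 mm) begins 54 mm behind the grasp point. The pads swing forward as they close: fully open they stand 13 mm farther back than shut.
Start: joints at [1.224, 0.521, -0.036, 1.599, 0.021, 1.021, -0.113], TCP at [0.171, -0.601, 0.231] pointing down, gripper open.
Joint ranges: [-2.91, 2.91], [-0.3, 2.13], [-1.5, 1.42], [0.17, 2.43], [-1.26, 4.41], [0.16, 1.93], [-2.52, 2.52]. Speed limits (rad/s): [1.89, 1.89, 2.39, 2.39, 3.01, 3.01, 3.01].

### API

Orientations are given as a unit quaternion [w, x, y, z].
In Python, from workcell import move_to, line_to, move_joints, release, close, dwell, ik, sense, read_camera, camera_params, Unreachable, job_done gives the robot as it stands. The module is installed in compiled form; this text tells all that it offers. Calls block until the motion is done:
- move_to(position, orientation): joint-space move of the TCP to a pose.
- line_to(position, vel=0.15, rot=None, contact_N=None): straight line of the TCP; rot=None keeps the orientation; vel is the mean speed in m/s. With contact_N (N) it stops when the force on the tool has changed by that much, and returns True; else False.
- move_joints(angles): joint-space move.
- release() and close(grasp_force=None): open the fingers fully, or close them until they stop; grasp_force is the grip in N (None keeps the last).
- dwell(seconds).
- ik(position, orientation): joint angles nearest the present ones, or None.
- sense(): the state.
- read_camera(name): name is "scene" or "top" or "wrist"; returns the picture (384x512x3 uint8, blue, green, red); there is no depth.
- camera_params(name): a dict with "fx", "fy", "cx", "cy" (pixels), "R" (3x3) and "t" (3): a world point X has camera coordinates R X + t; the wrist camera has in their place "hand_eye" (4x4, takes a point from camera to tool coordinates, whose origin is the TCP and whose axes are the flange's). Camera axes: x right, y down, z forward; pixel columns grow to the right and rows downward; lengths in m; the calibration is good to about 2 mm. A picture is of the moment at which its call begins: read the wrist's pose just before it. camera_params takes no time and is no camera call.
A pose or a line that the arm cannot do raises Unreachable and nothing moves.
- job_done(): hands the job in; it is judged then, once.
The state is a dict: "time": time; "qpos": joint angles; "qd": joint speeds; "joint_efforts": joint torques, N m; "tool_pos": TCP position; "orientation": TCP orientation; "force": force on the tool from outside, world axes, zero at the start; "ft_torque": the same for the moment, N m; "finger_gap": finger opening in m; "grip_force": force on a finger pad.
Only numpy, scipy, OpenCV 4.12 (cv2) and the standard library are available. Lean on these libraries where they do the work, as an engineer would, in place of code of your own. Each camera call takes 0.05 s, during which the arm holds its last target. There are 200 camera calls.

## Working session

There is one attempt and no reset: what is moved stays moved. The work goes in short steps, each a Python script; the robot and the scene stay as the last script left them, time stands still between calls to the robot, and variables do not carry over. Pictures are saved under pics/ and viewed, at most 10 in all, crops included, and the job is handed in when it is done.

```bash
mkdir -p pics; python3 - <<'E'
from workcell import *
import cv2
for n in("scene","top"):
    cv2.imwrite(f"pics/{n}1.png",read_camera(n)); p=camera_params(n); print(n,p)
s=sense();print(s)
E
```

```text
scene {'fx': 414.11768207032975, 'fy': 414.11768207032975, 'cx': 255.63179906715015, 'cy': 195.8741827466049, 'R': array([[ 0.6656563 , -0.7462477 , -0.00400726],
       [-0.56179393, -0.49757367, -0.66091454],
       [ 0.49121205,  0.44219318, -0.75045047]]), 't': array([-0.42595394,  0.42387078,  0.76181848])}
top {'fx': 443.53414157386567, 'fy': 443.53414157386567, 'cx': 255.72473079369396, 'cy': 193.01378476113146, 'R': array([[-0.0017016 , -0.99997789, -0.00642788],
       [-0.99147222,  0.00252465, -0.13029379],
       [ 0.13030714,  0.00615135, -0.99145459]]), 't': array([-0.02553763,  0.61838704,  0.890465  ])}
{'time': 0.1, 'qpos': array([ 1.22380086,  0.52194539, -0.03633703,  1.59992168,  0.02116597,
        1.0211285 , -0.11279727]), 'qd': array([-0.00123458, -0.00142876, -0.00022986, -0.00142219,  0.00033146,
       -0.00266767, -0.00211971]), 'joint_efforts': array([ 3.24821121e-03, -9.28496504e+01,  1.98394373e+00, -3.70538449e+01,
        1.81982748e-02,  5.35524421e-03,  8.58973863e-06]), 'tool_pos': array([ 0.17069716, -0.6009284 ,  0.2307993 ]), 'orientation': array([-5.02015185e-04,  9.90439440e-01,  1.37947295e-01, -8.91175992e-05]), 'force': array([ 0.02596855, -0.34306927,  0.06931633]), 'ft_torque': array([-0.01091914,  0.05759564,  0.0437782 ]), 'grip_force': 0.0, 'finger_gap': 0.08529795313491681}
```

View pics/top1.png

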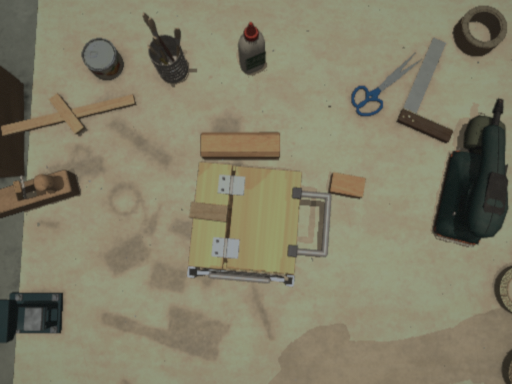

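View pics/scene1.png

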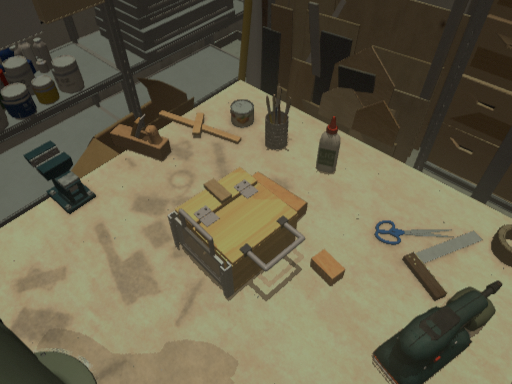

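The top view shows the sash bar near (240,278), the flap loop bar near (327,224), the mallet at (240,145), the small block at (347,186) and the offcut at (209,211). I'll zoom in for corner pixels.

```bash
python3 - <<'E'
import cv2
a=cv2.imread("pics/top1.png")[130:300,170:380]
cv2.imwrite("pics/topz.png",cv2.resize(a,None,fx=3.5,fy=3.5,interpolation=cv2.INTER_CUBIC))
a=cv2.imread("pics/scene1.png")[160:310,155:355]
cv2.imwrite("pics/scenez.png",cv2.resize(a,None,fx=4,fy=4,interpolation=cv2.INTER_CUBIC))
E
```

```text
(no output)
```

View pics/topz.png

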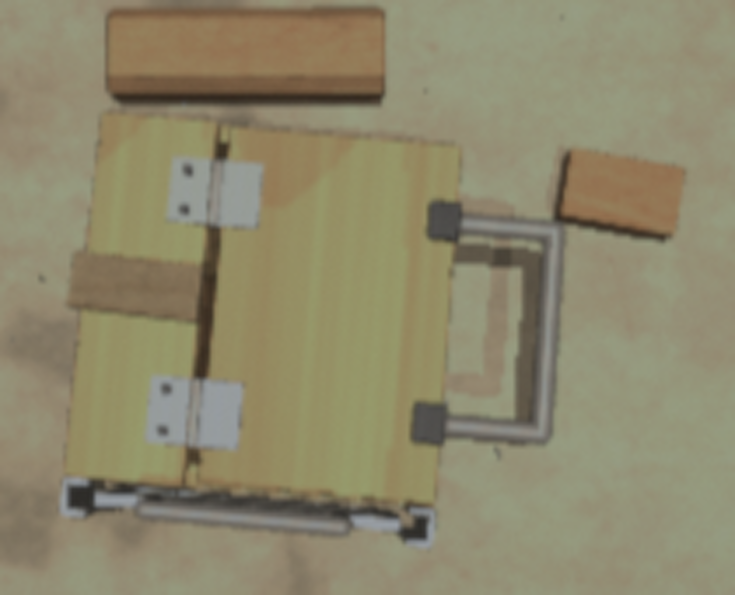

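View pics/scenez.png

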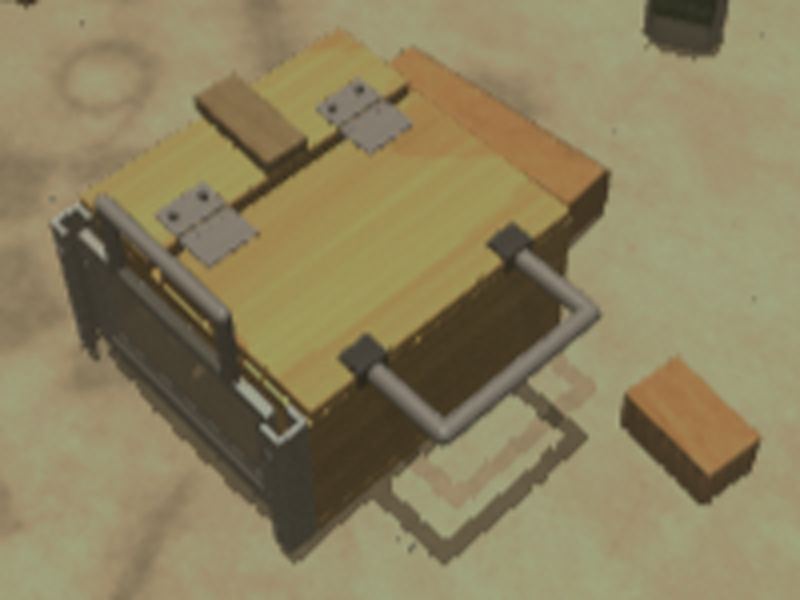

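```bash
cat >h.py <<'E'
from workcell import *
import numpy as np
from scipy.spatial.transform import Rotation as Rn
def ray(n,u,v):
    p=camera_params(n); d=p["R"].T@np.array([(u-p["cx"])/p["fx"],(v-p["cy"])/p["fy"],1]); return -p["R"].T@p["t"],d
def at(n,u,v,z):
    o,d=ray(n,u,v); return o+d*(z-o[2])/d[2]
T=lambda a,b,z:at("top",170+a/3.5,130+b/3.5,z)
S=lambda a,b,z:at("scene",155+a/4,160+b/4,z)
E
python3 - <<'E'
from h import *
np.set_printoptions(precision=4,suppress=True)
for nm,a in dict(sashL=(T,142,509,.163),sashR=(T,348,525,.163),sL=(S,105,203,.163),sR=(S,222,314,.163),
 fb=(T,556,228,.12),ff=(T,543,437,.12),fbS=(S,590,312,.12),ffS=(S,446,432,.12),
 hb=(T,222,130,.12),hf=(T,190,485,.12),cLB=(T,102,113,.124),cLF=(T,66,482,.124),cRB=(T,459,146,.124),cRF=(T,434,502,.124),small=(T,622,192,.034),smc=(T,572,150,.034),mal1=(T,384,75,.046),mal=(T,245,45,.046),off=(T,137,286,.136)).items(): print(nm,a[0](*a[1:]))
E
```

```text
sashL [0.4547 0.0529 0.163 ]
sashR [ 0.4465 -0.0517  0.163 ]
sL [0.4597 0.0522 0.163 ]
sR [ 0.4506 -0.0471  0.163 ]
fb [ 0.6034 -0.1673  0.12  ]
ff [ 0.4902 -0.1577  0.12  ]
fbS [ 0.6021 -0.1697  0.12  ]
ffS [ 0.494  -0.1605  0.12  ]
hb [0.6584 0.0157 0.12  ]
hf [0.465  0.0319 0.12  ]
cLB [0.6674 0.0816 0.124 ]
cLF [0.4668 0.0978 0.124 ]
cRB [ 0.6484 -0.1146  0.124 ]
cRF [ 0.4561 -0.0984  0.124 ]
small [ 0.6361 -0.2214  0.034 ]
smc [ 0.6619 -0.1919  0.034 ]
mal1 [ 0.706  -0.0777  0.046 ]
mal [0.7248 0.0062 0.046 ]
off [0.5707 0.0598 0.136 ]
```

```bash
cat >>h.py <<'E'
yaw=-.082; ex=np.array([np.cos(yaw),np.sin(yaw),0]); ey=np.array([-np.sin(yaw),np.cos(yaw),0]); ez=np.array([0,0,1.])
SG=np.array([.451,.001,.162]); H=np.array([.5624,.0245,.118])
def q(x,y,z): return Rn.from_matrix(np.c_[x,y,z]).as_quat(scalar_first=True)
def qs(s): y=s*ex; return q(np.cross(y,-ez),y,-ez)
def arc(th,b,s,R=.187,back=0):
    r=-ey*np.cos(th)+ez*np.sin(th); z=ey*np.cos(b)-ez*np.sin(b); x=s*ex
    return H+R*r+(.017-back)*z, q(x,np.cross(z,x),z)
E
python3 - <<'E'
from h import *
np.set_printoptions(precision=2,suppress=True)
for s in(1,-1):
    print("sash",s,[ik(SG+[0,0,d],qs(s)) for d in(-.017,.058,.15)])
D=np.radians
for s in(1,-1):
    print("s",s)
    for th in(0,30,60,90): print(th,[(b,'y' if ik(*arc(D(th),D(b),s)) is not None else '-') for b in range(0,151,15)])
    for b in(15,30,45): print("pre",b,ik(*arc(0,D(b),s,back=.1)))
E
```

```text
sash 1 [array([ 0.37,  0.44, -0.64,  2.1 ,  0.4 ,  0.72, -0.61]), array([ 0.43,  0.32, -0.69,  2.02,  0.26,  0.88, -0.48]), array([ 0.5 ,  0.21, -0.74,  1.9 ,  0.16,  1.09, -0.38])]
sash -1 [array([-0.87,  0.65,  1.05,  2.16, -0.81,  0.81, -2.52]), array([ 0.82,  0.53, -1.27,  2.01,  0.59,  1.04,  2.33]), array([ 0.95,  0.44, -1.41,  1.88,  0.46,  1.22,  2.45])]
s 1
0 [(0, 'y'), (15, 'y'), (30, 'y'), (45, 'y'), (60, 'y'), (75, 'y'), (90, 'y'), (105, 'y'), (120, 'y'), (135, 'y'), (150, 'y')]
30 [(0, 'y'), (15, 'y'), (30, 'y'), (45, 'y'), (60, 'y'), (75, 'y'), (90, 'y'), (105, 'y'), (120, 'y'), (135, 'y'), (150, 'y')]
60 [(0, 'y'), (15, 'y'), (30, 'y'), (45, 'y'), (60, 'y'), (75, 'y'), (90, 'y'), (105, 'y'), (120, 'y'), (135, 'y'), (150, 'y')]
90 [(0, 'y'), (15, 'y'), (30, 'y'), (45, 'y'), (60, 'y'), (75, 'y'), (90, 'y'), (105, 'y'), (120, 'y'), (135, 'y'), (150, 'y')]
pre 15 [ 0.87  1.14 -0.23  1.28 -0.75  1.68 -0.66]
pre 30 [ 0.82  0.97 -0.2   1.4  -0.66  1.5  -0.71]
pre 45 [ 0.74  0.8  -0.19  1.51 -0.55  1.31 -0.8 ]
s -1
0 [(0, 'y'), (15, 'y'), (30, 'y'), (45, 'y'), (60, 'y'), (75, 'y'), (90, 'y'), (105, 'y'), (120, 'y'), (135, 'y'), (150, 'y')]
30 [(0, 'y'), (15, 'y'), (30, 'y'), (45, 'y'), (60, 'y'), (75, 'y'), (90, 'y'), (105, 'y'), (120, 'y'), (135, 'y'), (150, 'y')]
60 [(0, 'y'), (15, 'y'), (30, 'y'), (45, 'y'), (60, 'y'), (75, 'y'), (90, 'y'), (105, 'y'), (120, 'y'), (135, 'y'), (150, 'y')]
90 [(0, 'y'), (15, 'y'), (30, 'y'), (45, 'y'), (60, 'y'), (75, 'y'), (90, 'y'), (105, 'y'), (120, 'y'), (135, 'y'), (150, 'y')]
pre 15 [ 1.22  1.35 -1.    1.25 -0.17  1.5   2.02]
pre 30 [ 1.2   1.16 -0.97  1.37 -0.09  1.37  1.97]
pre 45 [ 1.15  0.98 -0.94  1.48 -0.01  1.23  1.88]
```

```bash
python3 - <<'E'
from h import *
import cv2
p=sense()["tool_pos"]; line_to(p+[0,0,.08],vel=.25)
move_to(SG+[0,0,.10],qs(1))
s=sense(); print(s["time"],s["tool_pos"],s["force"])
im=read_camera("wrist"); c=camera_params("wrist"); print(c)
R=Rn.from_quat(s["orientation"],scalar_first=True).as_matrix(); M=c["hand_eye"]
for y in(-.05,0,.05):
    X=SG+ey*y; pt=R.T@(X-s["tool_pos"]); pc=M[:3,:3].T@(pt-M[:3,3]); u=(c["fx"]*pc[0]/pc[2]+c["cx"],c["fy"]*pc[1]/pc[2]+c["cy"]); print(u); cv2.circle(im,tuple(int(round(k)) for k in u),3,(0,0,255),-1)
cv2.imwrite("pics/w1.png",im)
E
```

```text
2.9333 [4.51200663e-01 1.74853823e-04 2.61955401e-01] [0.01708447 0.93676341 0.28756259]
{'fx': 309.69514869874484, 'fy': 309.69514869874484, 'cx': 257.10916464931313, 'cy': 190.6075573705248, 'hand_eye': array([[ 4.34302989e-04, -9.65312270e-01, -2.61097744e-01,
         6.62184564e-02],
       [ 9.99999797e-01,  5.41145539e-04, -3.37312480e-04,
         1.13452594e-03],
       [ 4.66903755e-04, -2.61097545e-01,  9.65312309e-01,
        -1.43684620e-01],
       [ 0.00000000e+00,  0.00000000e+00,  0.00000000e+00,
         1.00000000e+00]])}
(np.float64(255.6523012106204), np.float64(246.38631769973588))
(np.float64(255.49549018817964), np.float64(190.0214751259823))
(np.float64(255.3215587198555), np.float64(127.50278429595241))
```

View pics/w1.png

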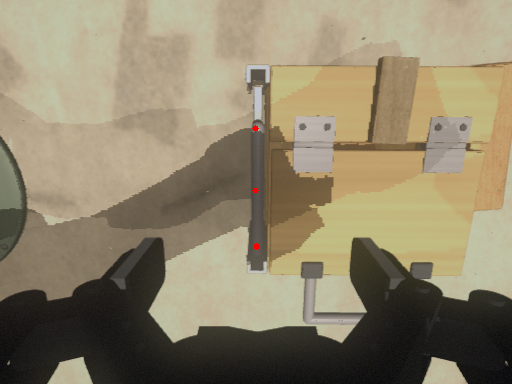

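The wrist view shows the bar along column ~258, rows 120–262, with my predicted points at column 255. That's within 2 mm, so I'll grasp and lift.

```bash
python3 - <<'E'
from h import *
G=SG+ex*.0015
line_to(G+[0,0,-.017],vel=.12)
s=sense(); print(s["tool_pos"],s["force"])
close(50); s=sense(); p=s["tool_pos"]; print(p,s["force"],s["finger_gap"],s["grip_force"])
for d,n in((.04,None),(.070,None),(.0765,25)):
    r=line_to(p+[0,0,d],vel=.06,contact_N=n); s=sense(); print(s["time"],r,s["tool_pos"]-p,s["force"],s["finger_gap"])
dwell(.3)
import cv2; cv2.imwrite("pics/scene2.png",read_camera("scene")[110:330,120:380])
E
```

```text
[0.45283945 0.00090642 0.14553597] [-0.46178984  0.340618    0.75292191]
[0.45134133 0.000893   0.14471215] [-8.08643865  1.44152187  2.1840746 ] 0.008463878036361283 48.66371154785156
5.6083 False [4.79896928e-05 1.11961526e-05 4.11821794e-02] [-7.36950285  1.20913382  3.68696289] 0.00832373217934573
6.2583 False [-0.00013106 -0.00021197  0.07052464] [-4.50636727  0.19094575 -8.01770496] 0.007892242693704988
6.4667 True [-0.00019584 -0.00050046  0.07619966] [0.93996086 0.2367105  3.02903948] 0.007837439451686067
```

View pics/scene2.png

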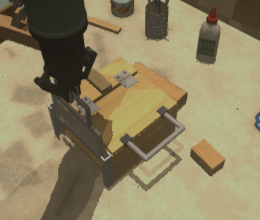

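The frame shows the gripper at the top of travel with the sash frame raised above the box front, and the upward force spike at 76 mm matches the stop. Now I'll release and move to the flap.

```bash
python3 - <<'E'
from h import *
import cv2
release(); p=sense()["tool_pos"]; line_to(p+[0,0,.12],vel=.25)
b=np.radians(30)
P,Q=arc(0,b,1,back=.11)
move_to(P+ez*.2-ey*.03,Q)
line_to(P,vel=.25)
s=sense(); print(s["time"],s["tool_pos"],P,s["force"])
im=read_camera("wrist"); c=camera_params("wrist"); M=c["hand_eye"]
R=Rn.from_quat(s["orientation"],scalar_first=True).as_matrix()
for y in(-.055,0,.055):
    X=H-.187*ey+ex*y; pt=R.T@(X-s["tool_pos"]); pc=M[:3,:3].T@(pt-M[:3,3]); u=(c["fx"]*pc[0]/pc[2]+c["cx"],c["fy"]*pc[1]/pc[2]+c["cy"]); print(u,pc[2]); cv2.circle(im,tuple(int(round(k)) for k in u),2,(0,0,255),-1)
cv2.imwrite("pics/w2.png",np.hstack([im[:,:],read_camera("scene")[110:302,120:376].repeat(2,0).repeat(2,1)])[:, :][::1])
i=cv2.imread("pics/w2.png"); cv2.imwrite("pics/w2.png",cv2.resize(i,(800,300),interpolation=cv2.INTER_AREA)); cv2.imwrite("pics/w2full.png",im)
E
```

```text
10.3 [ 0.54102912 -0.24250495  0.16602727] [ 0.54048627 -0.2421414   0.1645    ] [-0.28658058  0.02687678  0.89785735]
(np.float64(259.603852142227), np.float64(257.5782917010432)) 0.26100537453372746
(np.float64(259.8532423109012), np.float64(194.82060392501452)) 0.24662482720485207
(np.float64(260.1335169183731), np.float64(124.29101408280003)) 0.23224427987597665
```

View pics/w2.png

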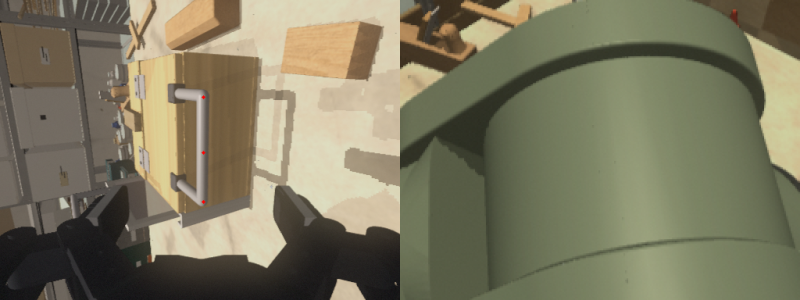

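The predicted points lie on the loop bar (column ~259 full-scale). Before committing I'll check the sash from the top camera.

```bash
python3 - <<'E'
from h import *
import cv2
im=read_camera("top"); c=camera_params("top")
for z,col in((.162,(255,0,0)),(.237,(0,0,255))):
  for y in(-.05,.05):
    X=SG+ex*.0015+ey*y; X[2]=z; pc=c["R"]@X+c["t"]; cv2.circle(im,(int(c["fx"]*pc[0]/pc[2]+c["cx"]),int(c["fy"]*pc[1]/pc[2]+c["cy"])),1,col,-1)
cv2.imwrite("pics/top2.png",cv2.resize(im[120:320,170:380],None,fx=2.5,fy=2.5))
E
```

```text
(no output)
```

View pics/top2.png

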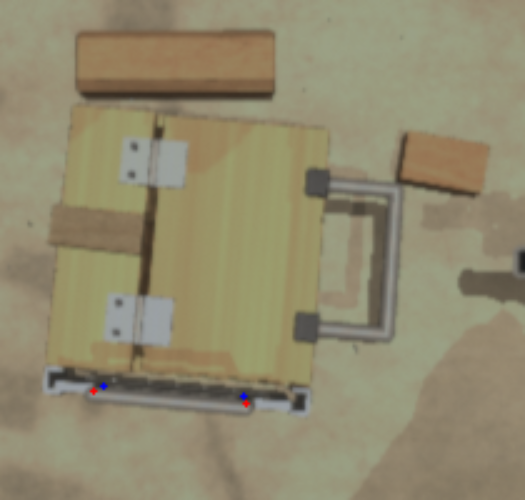

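The raised bar matches the 0.237 m projection, so the sash is up, and the blocks haven't moved. Now I'll grasp the loop and swing it.

```bash
python3 - <<'E'
from h import *
np.set_printoptions(precision=3,suppress=True)
D=np.radians; b=D(30)
P,Q=arc(0,b,1)
r=line_to(P,vel=.12,contact_N=15); s=sense(); print(r,s["tool_pos"]-P,s["force"])
if r: raise SystemExit
close(50); s=sense(); print(s["time"],s["finger_gap"],s["grip_force"],s["force"],s["tool_pos"]-P)
off=s["tool_pos"]-P
for th in range(10,91,10):
    P,Q=arc(D(th),b+D(th),1); line_to(P,vel=.05,rot=Q)
    s=sense(); print(th,s["time"],s["tool_pos"]-P,s["force"],s["finger_gap"],s["grip_force"])
    if s["finger_gap"]<.006 or np.linalg.norm(s["force"])>40: print("stop");break
E
```

```text
False [ 0.    -0.001  0.   ] [-0.246  0.195  0.263]
12.1917 0.010152689226306971 48.66566598415375 [ 0.128 -1.51  -0.329] [ 0. -0. -0.]
10 12.9417 [ 0. -0.  0.] [-0.687 -3.953 -0.977] 0.010279424680088682 48.92209768295288
20 13.6917 [ 0. -0.  0.] [ 1.075 -5.764  1.132] 0.010140875040976712 49.02940571308136
30 14.4417 [ 0. -0.  0.] [ 0.835 -5.305  1.88 ] 0.009992649419541795 49.06502187252045
40 15.1917 [0. 0. 0.] [ 3.048 -5.283  2.679] 0.010239520177443163 49.06501650810242
50 15.9417 [0. 0. 0.] [ 3.604 -4.234  3.059] 0.010240096852200113 49.021031856536865
60 16.6917 [0.001 0.    0.   ] [ 5.227 -2.478  1.598] 0.010225040705879122 48.94745171070099
70 17.4417 [0.001 0.001 0.   ] [ 7.947 -2.112  1.043] 0.010237778415699488 48.83695721626282
80 18.1917 [0.001 0.001 0.   ] [10.659 -1.182 -0.45 ] 0.010584510515454618 48.79095733165741
90 18.9417 [ 0.001  0.001 -0.   ] [13.841 -1.    -3.029] 0.010294041455557072 48.776695132255554
```

```bash
python3 - <<'E'
from h import *
import cv2
dwell(.8); s=sense(); print(s["time"],s["tool_pos"],s["force"],s["finger_gap"],s["grip_force"])
i=np.hstack([read_camera("top"),read_camera("wrist")]); cv2.imwrite("pics/end.png",cv2.resize(i,(800,300),interpolation=cv2.INTER_AREA))
E
```

```text
19.7417 [0.56287572 0.01652723 0.29007836] [13.10237841 -1.6046619  -3.04619704] 0.0102198021804113 48.747146129608154
```

View pics/end.png

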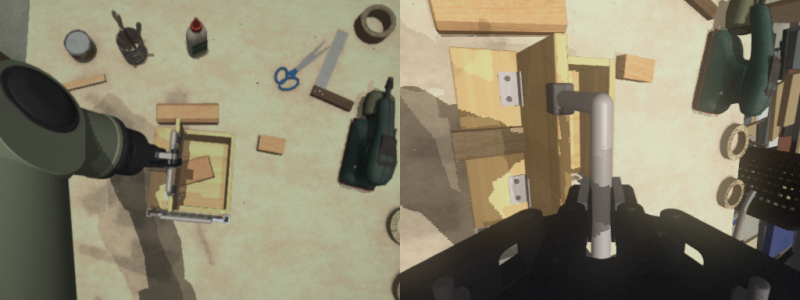

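The flap is standing upright and edge-on in the top view (column ~172), with its bar between the fingers. The sash is still up, and the mallet, small block and offcut are in place.

```bash
python3 -c "
from workcell import *
print(job_done())"
```

```text
the job is handed in; nothing more can be done
None
```

I raised the sash to its stop, then swung the flap upright and held it there by its loop handle. The wooden blocks looked unmoved, and I handed the job in at about 20 s; no verdict came back.

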